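Index the vial carousel and hold a specimen vial to the light

TASK

Turn the vial carousel by its black handle until the orange-capped vial has clicked into place at the gap in the clear keeper ring, and only then draw that vial straight up out of its well. Tip it to lean about halfway between upright and level, cap end up, and finish still holding it like that, still, over the middle of the round light plate, all of it a good hand's breadth or more (over 8 cm) above the plate. Leave the other vials standing in their wells and do not disturb the other things on the bench.

Things in the scene. Friction and masses are not known exactly. Their poses are not given: they have to be found in the camera images.
- orange_vial: clear glass specimen vial with an orange screw cap, mass about 45 g, standing upright in one of the carousel's wells: body 22 mm across, cap 26 mm across and 18 mm tall (the top 18 mm), 85 mm tall overall. Origin: centre of its underside; z runs up its axis to the cap. This is the vial to take. In its well it stands 36 mm deep with 1 mm play all round, so its underside is 26 mm and its cap top 111 mm above the table
- orange_vial_mid (a point): middle of the orange-capped vial, on its axis 42.5 mm from the underside
- base: fixed round white base of the carousel, 260 mm across, 16 mm thick. Origin: centre of its underside, on the axis; -x points to the gap. A clear flat keeper ring, 4 mm thick, top 120 mm above the table, radii 88 to 112 mm, overhangs the caps' outer edge all round except in the gap, 40 degrees each side of -x. Its steel posts (8 mm) stand 117 mm from the axis, clamps up to 125 mm high
- gap (a point): pick-up place in the middle of the gap: where the centre of a vial's underside is when its well has clicked in there, 85 mm from the axis towards the base's -x, 26 mm above the table. A blue mark on the base's rim lies outside it
- carousel (a joint): turn of the carousel disc from where it starts, rad, anticlockwise from above positive, -2.3 to 2.3; it starts between catches. Stiff (0.04 N m), stays where left. A sprung ball catches it wherever one of the four filled wells is exactly at the gap; it draws in from within 0.05 rad; riding in or out takes up to 6 N at the handle, a bump 0.06 rad either side
- handle_top (a point): top centre of the turning handle: an upright black rod 14 mm across on the grey carousel disc, 60 mm from the axis, top 170 mm above the table, 59 mm above the caps. Seven white wells (32 mm across, rims 62 mm above the table) stand on the disc 85 mm from the axis, 45 degrees apart; the handle has the eighth direction, and the vials stand 45 and 90 degrees either side of the well opposite it
- light_plate: fixed round light plate, black with a lit white disc, 160 mm across, 25 mm tall. Origin: centre of its underside
- blue_vial: clear glass specimen vial with a blue screw cap, mass about 45 g, standing upright in one of the carousel's wells: body 22 mm across, cap 26 mm across and 18 mm tall (the top 18 mm), 85 mm tall overall. Origin: centre of its underside; z runs up its axis to the cap. To be left standing in its well
- green_vial: clear glass specimen vial with a green screw cap, mass about 45 g, standing upright in one of the carousel's wells: body 22 mm across, cap 26 mm across and 18 mm tall (the top 18 mm), 85 mm tall overall. Origin: centre of its underside; z runs up its axis to the cap. To be left standing in its well
- white_vial: clear glass specimen vial with a white screw cap, mass about 45 g, standing upright in one of the carousel's wells: body 22 mm across, cap 26 mm across and 18 mm tall (the top 18 mm), 85 mm tall overall. Origin: centre of its underside; z runs up its axis to the cap. To be left standing in its well
- petri_dishes: stack of closed petri dishes, 90 mm across, 44 mm tall, origin under its centre; leave alone
- reagent_bottle: amber bottle, 60 mm across, 120 mm tall, origin under its centre; leave alone
- forceps: steel forceps lying flat, 130 mm long along x, 8 mm tall, origin under the middle; leave alone
- tip_box: blue box with a clear lid, 85 x 120 x 65 mm, origin under its centre; leave alone

How it is judged:
By the outcome, as a careful person would: the job done as asked, in the order asked, and still so for the second after the job is handed in, while the arm keeps its last pose, push and grip.
It also fails if it takes over 58 s, if anything falls off the work surface, if the arm or the gripper's body presses on something with over 40 N, if the wrist force passes 120 N, or if a joint passes its speed limit or range.

ROBOT

A 7-joint arm with a two-finger parallel gripper is mounted at the origin on the work surface. World frame = base frame: x ahead of the robot, y to its left, z up, the work surface at z = 0. Lengths are in mm, angles in rad, forces in N, time in s.
With the tool pointing down it reaches from about 400 to 875 mm from the base axis. Payload 4.4 kg.
Tool frame: the origin (TCP) lies at the very end of the fingers, on their centre line; the grasp point (between the pads) lies 19 mm behind it; z points along the fingers, y is the line along which they close (so a half turn about z gives the same grasp; the last joint's range is limited). The gripper opens to 85 mm and grips with 20 to 120 N. Pads are 22 mm wide; open, the fingers measure 114 mm over their backs; the gripper's body (76 mm by 85 mm) begins 54 mm behind the grasp point. The pads swing forward as they close: fully open they stand 13 mm farther back than shut.
Start: joints at [1.135, 0.628, 0.038, 1.517, -0.027, 0.996, -0.02], TCP at [234.957, -606.064, 231.313] pointing down, gripper open.
Joint ranges: [-3.06, 3.06], [-0.37, 2.12], [-1.25, 1.32], [0.18, 2.47], [-1.1, 4.24], [0.23, 1.98], [-2.94, 2.94]. Speed limits (rad/s): [2.57, 2.57, 3.14, 3.14, 3.14, 3.14, 3.14].

INTERFACE

Orientations are given as [roll, pitch, yaw] about the fixed x, y, z axes, in that order (R = Rz(yaw) Ry(pitch) Rx(roll)).
In Python, from cell import monitor, viewer, workorder gives the robot as it stands.
- The arm moves only by the tool arm_command, never from a script. Its argument "series" is one flat list of numbers, 5 for each row, row after row: the opening in per cent of the stroke, from 0 (shut) to 100 (fully open), then the shift along the tool's x, y, z in cm, then the turn about the tool's z in degrees. In form: [claw, x, y, z, roll, claw, x, y, z, roll, ...]. A call has exactly 5 rows; each row is the pose to reach, as a shift and turn from the pose commanded when the call began, along the tool's axes at that moment; what a row does not reach only later rows make up. A row lasts 1/12 s, in which the tool goes at most 41.7 mm and 7.16 degrees, less where a joint would pass 70% of its speed; a pose out of reach is approached as far as the arm can. A call with a gripper value outside its range is refused whole. The fingers move at their own pace and stop on an object; the grip force is fixed at half the most. Time passes only in rows, so rows that repeat a pose let the fingers close, or fill a call up. It gives the time, the measured TCP pose, the force, the opening and the grip force at its end, in the units of the state.
- monitor.read_state(): the state, without advancing time (a new reading comes with each control period).
- viewer.get_image(name): name is "side" or "top"; returns (picture, depth): 480x640x3 uint8, red, green, blue; 480x640 float32, mm along the optical axis (not along the pixel's ray), 0 where there is no reading.
- viewer.camera_model(name): a dict with "mtx" (3x3 intrinsics, pixels), "dist_coeffs" ([k1, k2, p1, p2, k3] as OpenCV has them; the pictures are not rectified), "R" (3x3) and "t" (3): a world point X has camera coordinates R X + t. Camera axes: x right, y down, z forward; pixel columns grow to the right and rows downward; lengths in mm; the calibration is good to about 2 mm. A picture is of the moment at which its call begins. camera_model takes no time and is no camera call.
- workorder.finish_job(): hands the job in; it is judged then, once.
The state is a dict: "clock": time; "qpos": joint angles; "qd": joint speeds; "tau": joint torques, N m; "eef_pos": TCP position; "tool_rot": TCP orientation; "force": force on the tool from outside, world axes, zero at the start; "torque": the same for the moment, N m; "width": finger opening in mm; "gripper_force": force on a finger pad.
Only numpy, scipy, OpenCV 4.12 (cv2) and the standard library are available. Lean on these libraries where they do the work, as an engineer would, in place of code of your own. Each camera call takes 0.05 s, during which the arm holds its last target. There are 200 camera calls.

## Working session

There is one attempt and no reset: what is moved stays moved. The work goes in short steps, Python scripts to look and compute and a tool call to move; the robot and the scene stay as the last step left them, time stands still between calls to the robot, and variables do not carry over. Pictures are saved under pics/ and viewed, at most 10 in all, crops included, and the job is handed in when it is done.

Besides the shell and the picture viewer there is one more tool, called in YAML: its name, and indented under it one key for each argument. arm_command: Moves the arm, as the interface text tells. Its arguments: {"type":"object","properties":{"series":{"type":"array","items":{"type":"number"}}},"required":["series"]}

```bash
mkdir -p pics; ls
python3 - <<'E'
from cell import monitor, viewer, workorder
import cv2, numpy as np
np.set_printoptions(precision=4,suppress=True)
for n in ("side","top"):
    p,d=viewer.get_image(n); cv2.imwrite(f"pics/{n}0.png",p[:,:,::-1]); np.save(f"pics/{n}0.npy",d)
    m=viewer.camera_model(n); print(n,m, -np.array(m["R"]).T@np.array(m["t"]))
print(monitor.read_state())
E
```

```text
pics
side {'mtx': array([[612.4887,   0.    , 325.2246],
       [  0.    , 612.4887, 245.2592],
       [  0.    ,   0.    ,   1.    ]]), 'dist_coeffs': array([0.0507, 0.    , 0.    , 0.    , 0.    ]), 'R': array([[-0.3467, -0.938 , -0.0038],
       [-0.5581,  0.2095, -0.8029],
       [ 0.7538, -0.2763, -0.5962]]), 't': array([217.3198, 417.4001, 937.5926])} [-398.4779  375.3986  894.8865]
top {'mtx': array([[510.1836,   0.    , 322.5786],
       [  0.    , 510.1836, 242.555 ],
       [  0.    ,   0.    ,   1.    ]]), 'dist_coeffs': array([0.0201, 0.    , 0.    , 0.    , 0.    ]), 'R': array([[-0.001 , -1.    , -0.0033],
       [-0.9957,  0.0013, -0.093 ],
       [ 0.093 ,  0.0032, -0.9957]]), 't': array([  54.5102,  548.0649, 1238.7227])} [ 430.5166   49.8995 1284.5022]
{'clock': 0.1, 'qpos': array([ 1.1352,  0.6293,  0.0385,  1.5183, -0.027 ,  0.9963, -0.02  ]), 'qd': array([-0.0001, -0.0013,  0.0009, -0.0037, -0.0001,  0.0008,  0.0006]), 'tau': array([  0.0026, -56.4533,   1.2302, -19.3969,   0.0112,   0.0055,
         0.    ]), 'eef_pos': array([ 234.7355, -605.5407,  230.4798]), 'tool_rot': array([-3.1399,  0.    ,  0.3698]), 'force': array([ 0.613 , -0.6721, -1.3449]), 'torque': array([ 0.0627, -0.0248,  0.0103]), 'gripper_force': 0.0, 'width': 85.11597442304942}
```

View pics/top0.png

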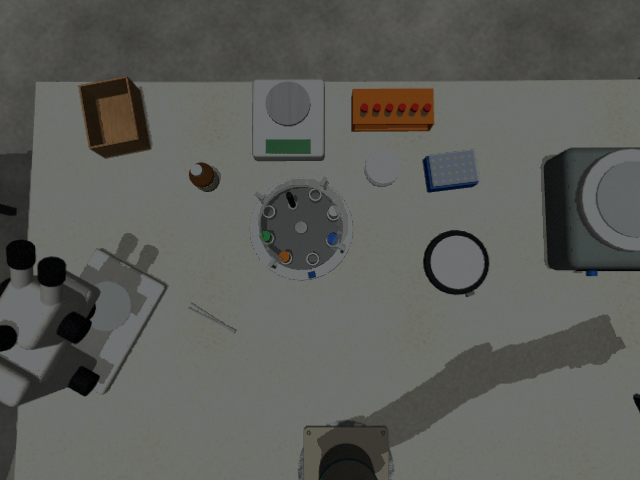

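View pics/side0.png

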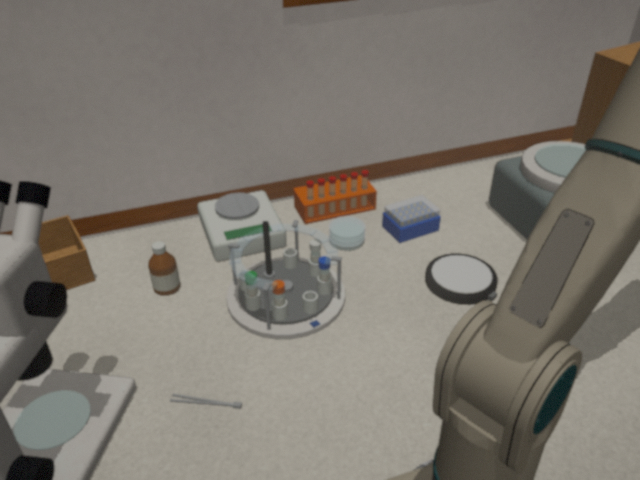

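The top view shows the carousel at about (301,228), with the handle base near (291,200). The blue mark is at (312,274), the orange cap at (285,257) and the light plate at (456,262). The orange cap has to turn about 43° anticlockwise to reach the gap. I'll measure these now.

```bash
cat > h.py <<'E'
import cv2, numpy as np
from cell import viewer, monitor
np.set_printoptions(precision=2,suppress=True)
def ray(name,uv):
    m=viewer.camera_model(name); R=np.array(m["R"]);t=np.array(m["t"])
    n=cv2.undistortPoints(np.array([[uv]],float),m["mtx"],np.array(m["dist_coeffs"]))[0,0]
    return -R.T@t, R.T@np.array([n[0],n[1],1.])
def onplane(name,uv,z):
    c,d=ray(name,uv); return c+d*(z-c[2])/d[2]
def proj(name,X):
    m=viewer.camera_model(name)
    return cv2.projectPoints(np.array([X],float),cv2.Rodrigues(np.array(m["R"]))[0],np.array(m["t"]),m["mtx"],np.array(m["dist_coeffs"]))[0][0,0]
def blobs(p,lo,hi,roi,amin=8):
    x0,y0,x1,y1=roi; h=cv2.cvtColor(p[y0:y1,x0:x1],cv2.COLOR_RGB2HSV)
    m=cv2.inRange(h,np.array(lo),np.array(hi)); n,l,s,c=cv2.connectedComponentsWithStats(m)
    return [(c[i]+[x0,y0],s[i]) for i in range(1,n) if s[i][4]>=amin]
E
python3 - <<'E'
from h import *
p=cv2.imread("pics/top0.png")[:,:,::-1].copy(); d=np.load("pics/top0.npy")
roi=(245,170,360,290)
for nm,lo,hi,z in [("orange",(5,120,60),(20,255,255),111),("blue",(105,120,60),(125,255,255),111),("green",(45,100,40),(85,255,255),111)]:
    for c,s in blobs(p,lo,hi,roi): print(nm,c,s,onplane("top",c,z),onplane("top",c,16))
for c,s in blobs(p,(0,0,0),(180,255,22),(270,180,310,225)): print("black",c,s,onplane("top",c,170))
for c,s in blobs(p,(0,0,0),(180,255,60),(410,220,500,305),200):
    print("plate dark",c,s)
for nm,roi,z,lo in [("plate",(415,220,500,305),25,(0,0,100))]:
    for c,s in blobs(p,lo,(180,60,255),roi,500): print(nm,c,s,onplane("top",c,z))
a=cv2.resize(p[170:290,240:360],(600,600),interpolation=cv2.INTER_CUBIC)
b=cv2.imread("pics/side0.png")[:,:,::-1]
b=cv2.resize(b[200:350,210:360],(600,600),interpolation=cv2.INTER_CUBIC)
o=np.hstack([a,b]); o=np.clip(o.astype(float)*1.8,0,255).astype(np.uint8)
cv2.imwrite("pics/crop1.png",cv2.resize(o,(800,400))[:,:,::-1])
E
```

```text
orange [283.93 255.85] [34 81 11 11 88] [509.48 142.74 111.  ] [515.87 150.25  16.  ]
blue [331.03 237.49] [82 63  9 11 67] [551.88  34.08 111.  ] [561.71  32.8   16.  ]
blue [311.41 274.18] [ 63 101   8   7  39] [467.23  79.35 111.  ] [470.2   81.74  16.  ]
green [265.86 235.14] [17 60  9 12 72] [557.55 184.84 111.  ] [567.83 195.76  16.  ]
black [290.33 199.08] [16 12  9 15 79] [631.3  124.68 170.  ]
plate dark [453.02 262.71] [  13   10   66   67 1079]
plate [457.9  261.64] [   0    0   85   85 3738] [ 500.52 -279.65   25.  ]
plate [456.74 261.72] [  16   16   53   53 2176] [ 500.31 -276.78   25.  ]
```

View pics/crop1.png

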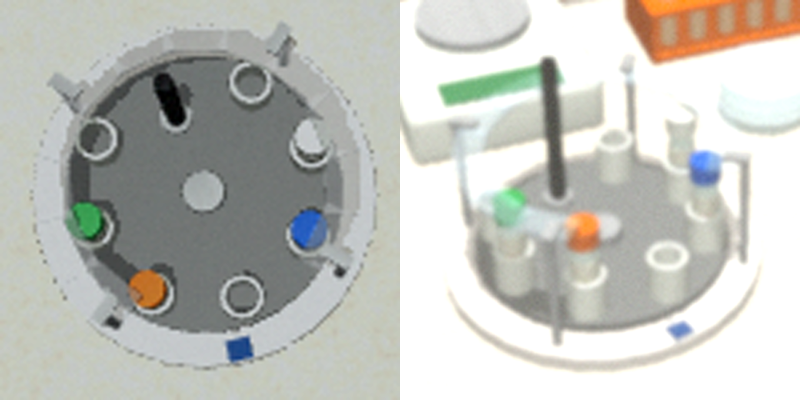

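Run:
```python
from h import *
from scipy.optimize import least_squares
P=np.array([onplane("top",c,106)[:2] for c in [(283.93,255.85),(265.86,235.14),(331.03,237.49)]])
off=np.radians([0,-45,90])   # anticlockwise: green, orange, empty, blue (viewed from above)
f=lambda v:np.ravel(np.c_[v[0]+85*np.cos(v[2]+off),v[1]+85*np.sin(v[2]+off)]-P)
r=least_squares(f,[580,105,2.6]); print("fit",r.x,r.fun)
C=r.x[:2]
print("base by outline",onplane("top",(301.2,228.8),16), "hub",onplane("top",(300.9,227),30))
H=onplane("top",(288.6,194.5),170);print("handle",H,np.linalg.norm(H[:2]-C),"pred",C+60*np.array([np.cos(r.x[2]-np.radians(135)),np.sin(r.x[2]-np.radians(135))]))
# side view handle: top of dark rod
b=cv2.imread("pics/side0.png")[:,:,::-1].copy()
uv=(210+(547-400)*150/400,200+60*150/400); print("handle side",uv,onplane("side",uv,170))
m=onplane("top",(311.41,274.18),16)[:2]
for c in (C,onplane("top",(301.2,228.8),16)[:2]):
    v=m-c; print("mark",np.linalg.norm(v),np.degrees(np.arctan2(v[1],v[0])), "gap",c+85*v/np.linalg.norm(v))
for c,s in blobs(b,(105,120,60),(125,255,255),(210,200,360,350)): print("side blue",c,s,onplane("side",c,106),onplane("side",c,16))
for c,s in blobs(b,(5,140,60),(20,255,255),(210,250,360,330)): print("side orange",c,s,onplane("side",c,106))
for c,s in blobs(b,(0,0,130),(180,60,255),(420,250,500,305),500): print("side plate",c,s,onplane("side",c,25))
```

```text
fit [587.56 108.36   2.71] [ 0.39  0.45 -0.31  2.55 -0.08 -3.01]
base by outline [583.68 107.43  16.  ] hub [586.48 107.55  30.  ]
handle [641.56 128.55 170.  ] 57.65151597042293 pred [643.76 129.38]
handle side (265.125, 222.5) [637.12 129.41 170.  ]
mark 120.34233170927307 -167.2207564482802 gap [504.67  89.56]
mark 116.35253579101926 -167.24486984479435 gap [500.78  88.66]
side blue [322.5  261.52] [109  57   7  11  54] [547.7   34.87 106.  ] [655.64  -3.98  16.  ]
side orange [278.93 286.3 ] [64 30 10 13 94] [503.36 143.02 106.  ]
side plate [453.67 270.85] [   0    0   80   55 1249] [ 509.51 -264.55   25.  ]
side plate [461.47 273.75] [  12    5   60   38 1738] [ 494.39 -275.59   25.  ]
```

arm_command:
  series: [60,3.1,-2.6,0,0,60,6.2,-5.1,0,0,60,9.2,-7.7,0,0,60,12.3,-10.2,0,0,60,15.4,-12.8,0,0]

```text
clock: 0.52
eef_pos: [332.7, -429.3, 231.0]
tool_rot: [-3.141, 0.0, 0.369]
force: [0.6, 0.5, 0.6]
width: 51.1
gripper_force: 0.0
```

arm_command:
  series: [60,3.1,-2.6,0,0,60,6.2,-5.1,0,0,60,9.2,-7.7,0,0,60,12.3,-10.2,0,0,60,15.4,-12.8,0,0]

```text
clock: 0.93
eef_pos: [430.0, -254.3, 231.2]
tool_rot: [-3.141, 0.0, 0.369]
force: [1.7, -0.4, 0.8]
width: 51.0
gripper_force: 0.0
```

arm_command:
  series: [50,3.1,-2.6,0,0,50,6.2,-5.1,0,0,50,9.2,-7.7,0,0,50,12.3,-10.2,0,0,50,15.4,-12.8,0,0]

```text
clock: 1.35
eef_pos: [527.4, -79.3, 231.2]
tool_rot: [3.142, 0.0, 0.37]
force: [1.4, -0.7, -0.6]
width: 42.5
gripper_force: 0.0
```

arm_command:
  series: [50,3.1,-2.6,0,0,50,6.2,-5.1,0,0,50,9.2,-7.7,0,0,50,12.3,-10.2,0,0,50,15.4,-12.8,0,0]

```text
clock: 1.77
eef_pos: [624.6, 95.6, 230.9]
tool_rot: [3.141, 0.001, 0.37]
force: [0.6, -0.9, -0.1]
width: 42.5
gripper_force: 0.0
```

arm_command:
  series: [50,2.7,-2.5,0,0,50,2.7,-2.5,3,0,50,2.7,-2.5,6,0,50,2.7,-2.5,9,0,50,2.7,-2.5,9,0]

```text
clock: 2.18
eef_pos: [635.6, 126.3, 134.8]
tool_rot: [-3.14, 0.012, 0.371]
force: [-1.6, -0.0, -0.8]
width: 42.5
gripper_force: 0.0
```

Run:
```python
from h import *
print(monitor.read_state())
ims=[]
for n,roi in(("top",(240,150,360,290)),("side",(210,150,360,325))):
    p,d=viewer.get_image(n); x0,y0,x1,y1=roi
    ims.append(cv2.resize(p[y0:y1,x0:x1],(400,467),interpolation=cv2.INTER_CUBIC))
o=np.clip(np.hstack(ims)*1.8,0,255).astype(np.uint8); cv2.imwrite("pics/h2.png",o[:,:,::-1])
```

```text
{'clock': 2.1833, 'qpos': array([-0.23,  0.74, -0.01,  1.6 ,  0.01,  0.82, -1.45]), 'qd': array([ 0.01, -0.07,  0.  , -0.06, -0.01,  0.09,  0.  ]), 'tau': array([ -0.32, -62.65,   0.61, -19.22,   0.03,  -0.99,  -0.01]), 'eef_pos': array([635.59, 126.26, 134.78]), 'tool_rot': array([-3.14,  0.01,  0.37]), 'force': array([-1.64, -0.04, -0.85]), 'torque': array([ 0.03,  0.03, -0.04]), 'gripper_force': 0.0, 'width': 42.53422287355661}
```

View pics/h2.png

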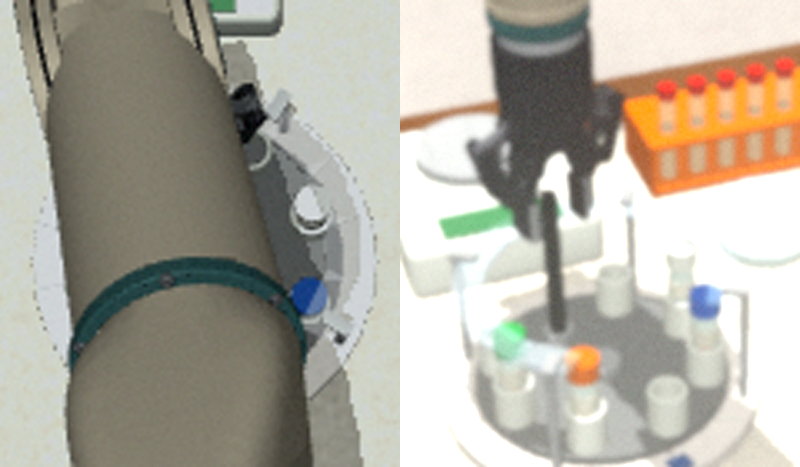

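The side view shows the rod between the fingers, its top at about (548,197) in the crop, slightly nearer the left finger. I'll narrow the cage around it.

arm_command:
  series: [28,0,0,0,0,28,0,0,0,0,28,0,0,0,0,28,0,0,0,0,28,0,0,0,0]

```text
clock: 2.7
eef_pos: [640.9, 127.1, 142.4]
tool_rot: [3.141, -0.002, 0.37]
force: [-1.0, 0.5, 0.0]
width: 24.0
gripper_force: 0.0
```

arm_command:
  series: [22,0,0,0,0,22,0.1,-0.5,0,-3,22,0.1,-0.9,0,-7,22,0.04,-1.35,0,-11,22,-0.05,-1.75,0,-15]

```text
clock: 3.12
eef_pos: [633.7, 142.9, 141.5]
tool_rot: [3.141, 0.0, 0.635]
force: [0.3, -1.7, 0.5]
width: 18.8
gripper_force: 0.3
```

arm_command:
  series: [22,0,-0.4,0,-4,22,-0.05,-0.8,0,-8,22,-0.15,-1.25,0,-12,22,-0.25,-1.65,0,-16,22,-0.25,-1.65,0,-16]

```text
clock: 3.53
eef_pos: [621.6, 155.4, 141.5]
tool_rot: [-3.141, -0.0, 0.913]
force: [-0.1, 0.3, 0.4]
width: 18.6
gripper_force: 0.0
```

Run:
```python
from h import *
p,d=viewer.get_image("side"); cv2.imwrite("pics/s3.png",p[:,:,::-1])
C=np.array([585.5,108])
for nm,lo,hi in [("orange",(5,140,60),(20,255,255)),("blue",(105,120,60),(125,255,255)),("green",(45,100,40),(85,255,255))]:
  for c,s in blobs(p,lo,hi,(210,230,360,330),25):
    X=onplane("side",c,106)[:2]; v=X-C; print(nm,c,s,X,np.linalg.norm(v),np.degrees(np.arctan2(v[1],v[0]))%360)
```

```text
orange [300.78 283.26] [ 85  48  12  12 125] [496.97  99.53] 88.93164973232393 185.46408289971717
blue [319.26 248.99] [105  14   9  11  70] [590.99  26.44] 81.74249861913242 273.8504228868104
```

arm_command:
  series: [22,0,-0.15,0,-1.5,22,0,-0.3,0,-3,22,0,-0.4,0,-4,22,0,-0.4,0,-4,22,0,-0.4,0,-4]

```text
clock: 4.0
eef_pos: [620.9, 155.1, 141.5]
tool_rot: [3.137, -0.0, 0.979]
force: [5.1, -3.6, -2.2]
width: 19.1
gripper_force: 3.0
```

arm_command:
  series: [22,0,-0.05,0,0,22,0,-0.1,0,-1,22,0,-0.1,0,-1,22,0,-0.1,0,-1,22,0,-0.1,0,-1]

```text
clock: 4.42
eef_pos: [620.8, 155.0, 141.5]
tool_rot: [3.136, -0.0, 0.996]
force: [6.9, -3.4, -2.0]
width: 18.6
gripper_force: 3.9
```

arm_command:
  series: [22,0,-0.05,0,0,22,0,-0.1,0,-1,22,0,-0.1,0,-1,22,0,-0.1,0,-1,22,0,-0.1,0,-1]

```text
clock: 4.83
eef_pos: [620.7, 154.9, 141.5]
tool_rot: [3.135, -0.0, 1.013]
force: [7.2, -5.3, -4.3]
width: 18.7
gripper_force: 4.8
```

arm_command:
  series: [22,0,-0.1,0,0,22,0,-0.2,0,0,22,0,-0.2,0,0,22,0,-0.2,0,0,22,0,-0.2,0,0]

```text
clock: 5.25
eef_pos: [620.5, 155.0, 141.6]
tool_rot: [3.132, -0.001, 1.012]
force: [10.9, -7.7, -5.7]
width: 18.7
gripper_force: 6.5
```

Run:
```python
from h import *
s=monitor.read_state(); print(s["torque"],s["force"])
p,d=viewer.get_image("side")
C=np.array([585.5,108])
for nm,lo,hi in [("orange",(5,140,60),(20,255,255)),("blue",(105,120,60),(125,255,255))]:
  for c,s in blobs(p,lo,hi,(210,230,360,330),25):
    X=onplane("side",c,106)[:2]; v=X-C; print(nm,c,s,X,np.linalg.norm(v),np.degrees(np.arctan2(v[1],v[0]))%360)
o=cv2.resize(p[130:345,200:370],(600,759),interpolation=cv2.INTER_CUBIC)[:600]
cv2.imwrite("pics/s4.png",np.clip(o*1.8,0,255).astype(np.uint8)[:,:,::-1])
```

```text
[-1.38 -2.28 -0.02] [10.94 -7.65 -5.68]
orange [300.63 283.52] [ 85  47  12  14 129] [496.33 100.06] 89.52448443005558 185.08995565141672
blue [319.72 249.03] [106  15   8  10  65] [590.49  25.56] 82.58898699012927 273.4619371402236
```

View pics/s4.png

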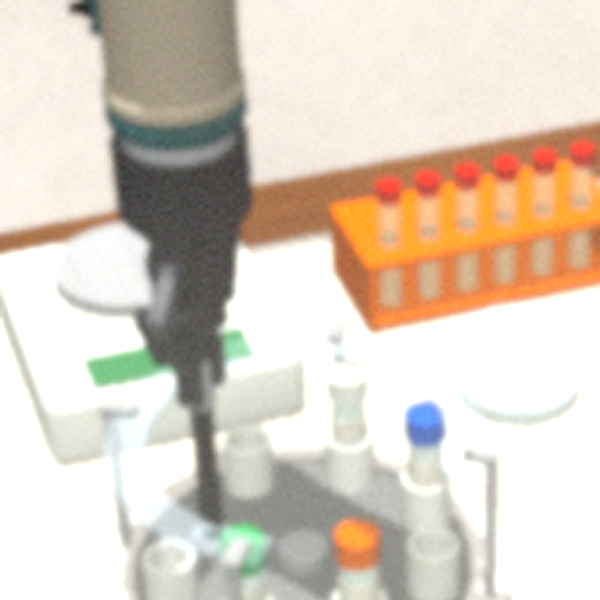

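The side view shows the orange cap at (355,545) in the crop, roughly 8° short of the gap, with the handle between the fingers. The push has risen to about 13 N with no motion. Before pushing harder I'll look at what is resisting.

Run:
```python
from h import *
p,d=viewer.get_image("side"); t,_=viewer.get_image("top")
a=cv2.resize(p[190:345,215:355],(400,443),interpolation=cv2.INTER_CUBIC)
b=cv2.resize(t[165:300,240:362],(400,443),interpolation=cv2.INTER_CUBIC)
cv2.imwrite("pics/s5.png",np.clip(np.hstack([a,b])*1.8,0,255).astype(np.uint8)[:,:,::-1])
```

```text
(no output)
```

View pics/s5.png

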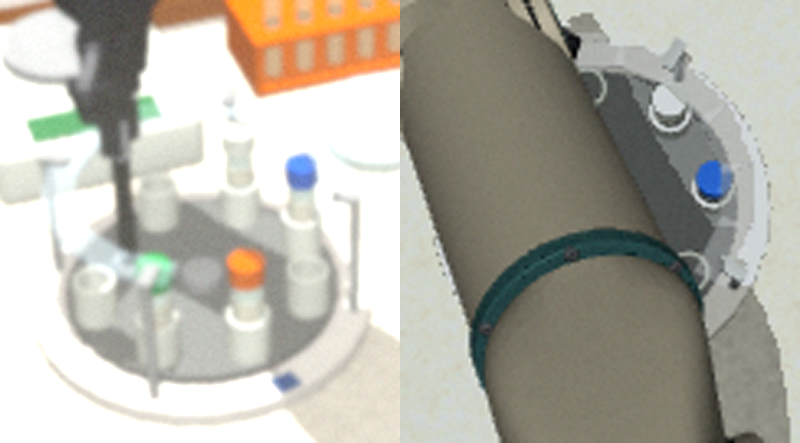

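Nothing is tilted or jammed: the vials stand upright and the orange cap at (245,268) is still left of the blue mark at (287,382). I'll push on in small steps, watching the force.

arm_command:
  series: [22,0,-0.1,0,0,22,0,-0.2,0,0,22,0,-0.3,0,0,22,0,-0.3,0,0,22,0,-0.3,0,0]

```text
clock: 5.82
eef_pos: [620.4, 155.1, 141.6]
tool_rot: [3.128, -0.003, 1.011]
force: [16.7, -8.5, -10.5]
width: 18.7
gripper_force: 9.2
```

Run:
```python
from h import *
s=monitor.read_state(); F=s["force"];T=s["torque"]; print(F,T,s["tau"],s["qpos"],s["eef_pos"],s["tool_rot"])
A=[];b=[]
for f,t in((F,T),([10.94,-7.65,-5.68],[-1.38,-2.28,-.02])):
    f=np.array(f);A.append(-np.array([[0,-f[2],f[1]],[f[2],0,-f[0]],[-f[1],f[0],0]]));b.append(t)
r=np.linalg.lstsq(np.vstack(A),np.hstack(b),rcond=None); print(r)
```

```text
[ 16.66  -8.47 -10.47] [-1.75 -3.26 -0.04] [ -7.98 -61.25  -9.63 -11.01  -3.37   3.55   0.03] [-0.19  0.71 -0.18  1.64  0.18  0.79 -1.  ] [620.39 155.1  141.58] [ 3.13 -0.    1.01]
(array([-0.02,  0.01, -0.19]), array([0.04]), np.int32(3), array([25.87, 25.8 ,  1.99]))
```

arm_command:
  series: [22,0,0.5,0,0,22,0,1,0,0,22,0,1.2,0,0,22,0,1.2,0,0,22,0,1.2,0,0]

```text
clock: 6.23
eef_pos: [622.3, 155.6, 141.2]
tool_rot: [-3.14, -0.0, 1.016]
force: [0.4, -0.0, 0.0]
width: 18.7
gripper_force: 0.0
```

arm_command:
  series: [0,0,0,0,0,0,0,0,0,0,0,0,0,0,0,0,0,0,0,0,0,0,0,0,0]

```text
clock: 6.65
eef_pos: [623.9, 154.8, 141.6]
tool_rot: [3.14, -0.001, 1.016]
force: [5.1, -1.1, -2.0]
width: 12.4
gripper_force: 58.4
```

Run:
```python
from h import *
C=np.array([585.5,108])
for n,c in (("L",(113,322)),("R",(340,272)),("Lclamp",(108,305)),("UL",(65,85)),("UR",(283,42)),("Rclamp",(335,258))):
    uv=(240+c[0]*.3,170+c[1]*.3)
    for z in(16,122):
        v=onplane("top",uv,z)[:2]-C; print(n,z,np.linalg.norm(v),np.degrees(np.arctan2(v[1],v[0]))%360)
for uv in ((215+153*.35,190+392*.35),):
    v=onplane("side",uv,16)[:2]-C; print("side post foot",np.linalg.norm(v),np.degrees(np.arctan2(v[1],v[0]))%360)
uv=(215+150*.35,190+268*.35); v=onplane("side",uv,122)[:2]-C; print("side clamp",np.linalg.norm(v),np.degrees(np.arctan2(v[1],v[0]))%360)
s=(215+287*.35,190+382*.35); v=onplane("side",s,16)[:2]-C; print("side mark",np.linalg.norm(v),np.degrees(np.arctan2(v[1],v[0]))%360)
p=cv2.imread("pics/top0.png"); cv2.imwrite("pics/t6.png",np.clip(cv2.resize(p[225:290,250:350],(800,520),interpolation=cv2.INTER_CUBIC)*1.8,0,255).astype(np.uint8))
```

```text
L 16 117.38940367553859 145.17947674496273
L 122 115.99931192289846 150.80987623537746
R 16 118.31913526617747 239.9882602856024
R 122 119.43747631346525 235.7696448405049
Lclamp 16 109.6507909906208 139.73776645231703
Lclamp 122 107.91072119423688 146.16243733833286
UL 16 133.45814974305205 51.67546226769125
UL 122 110.69718969799956 55.378510435977326
UR 16 130.19873676493657 332.5243478642183
UR 122 110.54804374270293 327.18726822246043
Rclamp 16 110.10286898448288 243.76544921569075
Rclamp 122 111.38554362181121 238.8879197648227
side post foot 115.1722485527809 145.40105741184675
side clamp 103.47384440763423 145.62338071549917
side mark 121.92980762413916 193.0407325148498
```

View pics/t6.png

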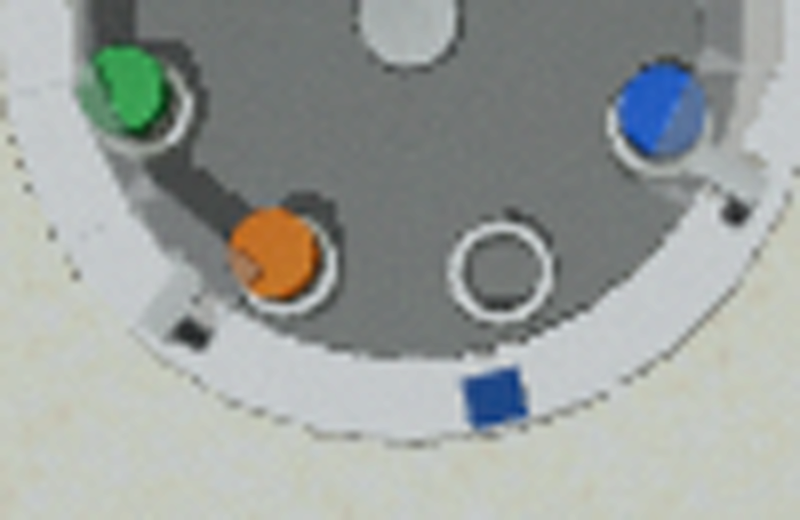

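Run:
```python
from h import *
p,d=viewer.get_image("side")
C=np.array([585.5,108]); th=184.8
for nm,lo,hi,o in [("orange",(5,140,60),(20,255,255),0),("blue",(105,120,60),(125,255,255),90),("green",(45,60,40),(85,255,255),-45)]:
  a=np.radians(th+o); X=np.r_[C+85*np.array([np.cos(a),np.sin(a)]),102]
  print(nm,"pred",proj("side",X),[(c,s) for c,s in blobs(p,lo,hi,(210,230,360,330),15)])
o=cv2.resize(p[255:335,240:340],(800,600),interpolation=cv2.INTER_CUBIC)
cv2.imwrite("pics/s7.png",np.clip(o*1.8,0,255).astype(np.uint8)[:,:,::-1])
```

```text
orange pred [299.58 283.79] [(array([300.47, 283.23]), array([ 85,  47,  12,  14, 135], dtype=int32))]
blue pred [320.39 249.74] [(array([319.65, 249.16]), array([106,  15,   8,  10,  62], dtype=int32))]
green pred [266.99 284.85] [(array([235.89, 233.49]), array([ 15,   0,  24,   9, 143], dtype=int32)), (array([269.79, 283.28]), array([53, 48, 12, 15, 76], dtype=int32))]
```

View pics/s7.png

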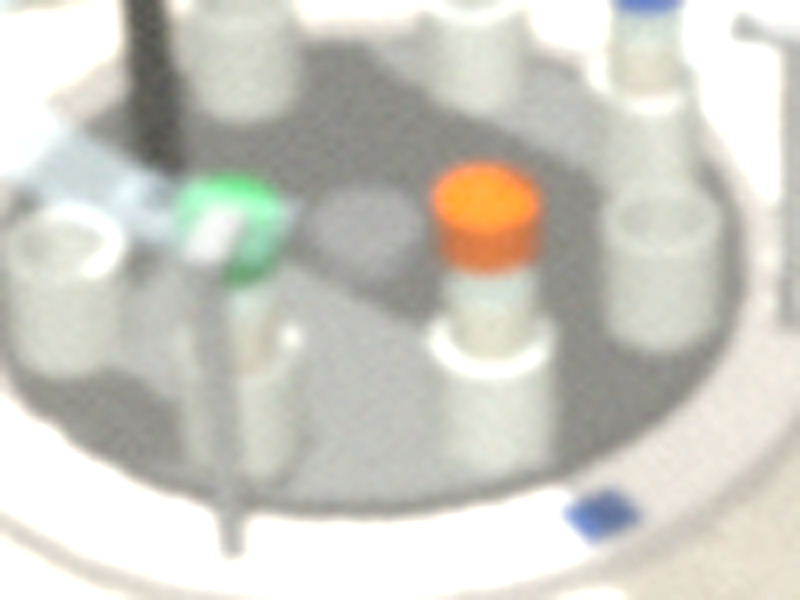

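arm_command:
  series: [0,0,0.2,0,2,0,-0.1,0.4,0,4,0,-0.1,0.6,0,5,0,-0.1,0.6,0,5,0,-0.1,0.6,0,5]

```text
clock: 7.12
eef_pos: [627.5, 151.6, 141.6]
tool_rot: [-3.141, -0.001, 0.928]
force: [2.1, 1.3, 1.8]
width: 12.3
gripper_force: 58.8
```

Run:
```python
from h import *
s=monitor.read_state(); print(s["force"],s["torque"],s["eef_pos"])
p,d=viewer.get_image("side")
C=np.array([585.5,108])
for nm,lo,hi in [("orange",(5,140,60),(20,255,255)),("blue",(105,120,60),(125,255,255)),("green",(45,60,40),(85,255,255))]:
  for c,s in blobs(p,lo,hi,(210,245,360,330),25):
    X=onplane("side",c,106)[:2]; v=X-C; print(nm,c,s,X,np.linalg.norm(v),np.degrees(np.arctan2(v[1],v[0]))%360)
```

```text
[2.1  1.3  1.81] [ 0.32 -0.38 -0.02] [627.52 151.59 141.57]
orange [297.46 283.95] [ 82  33  12  13 135] [497.29 106.38] 88.22324724512106 181.0504475235728
blue [320.71 250.98] [107   2   8  10  63] [583.22  25.94] 82.09284742407407 268.410393344446
green [264.35 280.59] [50 32 12 11 63] [530.53 165.27] 79.38249514588173 133.83012582559522
```

arm_command:
  series: [0,0,-0.2,0,-2,0,0,-0.4,0,-4,0,0.05,-0.55,0,-5.5,0,0.05,-0.75,0,-7,0,0.05,-0.9,0,-8.5]

```text
clock: 7.58
eef_pos: [623.5, 155.0, 141.6]
tool_rot: [3.136, -0.002, 1.077]
force: [10.2, -1.9, -4.1]
width: 11.9
gripper_force: 58.5
```

arm_command:
  series: [0,0,0,0,0,0,0,-0.1,0,-1,0,0,-0.2,0,-2,0,0,-0.2,0,-2,0,0,-0.2,0,-2]

```text
clock: 8.0
eef_pos: [621.9, 155.4, 141.6]
tool_rot: [3.136, -0.001, 1.113]
force: [9.7, -1.3, -2.5]
width: 12.1
gripper_force: 59.2
```

arm_command:
  series: [0,0,-0.1,0,-1,0,0,-0.2,0,-2,0,0,-0.3,0,-3,0,0,-0.3,0,-3,0,0,-0.3,0,-3]

```text
clock: 8.42
eef_pos: [618.6, 157.8, 141.5]
tool_rot: [3.137, -0.001, 1.166]
force: [9.0, -0.8, -0.4]
width: 12.2
gripper_force: 59.2
```

```bash
cat > w.py <<'E'
from h import *
s=monitor.read_state(); print(s["force"],s["torque"],s["eef_pos"])
p,d=viewer.get_image("side")
C=np.array([585.5,108]); v=s["eef_pos"][:2]-C; print("tcp",np.linalg.norm(v),np.degrees(np.arctan2(v[1],v[0])))
for nm,lo,hi in [("orange",(5,140,60),(20,255,255)),("blue",(105,120,60),(125,255,255)),("green",(45,60,40),(85,255,255))]:
  for c,s in blobs(p,lo,hi,(210,245,360,330),25):
    X=onplane("side",c,106)[:2]; v=X-C; print(nm,c,s[4],X,np.linalg.norm(v),np.degrees(np.arctan2(v[1],v[0]))%360)
E
python3 w.py
```

```text
[ 9.01 -0.76 -0.41] [-0.11 -1.44  0.49] [618.59 157.76 141.55]
tcp 59.75998911682903 56.37312209166244
orange [304.23 282.09] 124 [498.    91.91] 88.97175925907948 190.4190449523416
blue [318.04 247.81] 52 [595.87  27.46] 81.2006112221002 277.3378270893093
green [273.61 285.63] 122 [509.02 152.31] 88.38513359906958 149.91552181789277
```

arm_command:
  series: [30,0,0,0,0,30,0,0,0,0,30,0,0,0,0,30,0,0,0,0,30,0,0,0,0]

```text
clock: 8.88
eef_pos: [615.5, 158.7, 141.0]
tool_rot: [-3.141, 0.001, 1.164]
force: [0.2, -0.2, 0.2]
width: 25.5
gripper_force: 0.0
```

```bash
python3 w.py
```

```text
[ 0.23 -0.21  0.21] [-0.    0.06  0.03] [615.46 158.7  141.04]
tcp 58.88843258655316 59.41629227273727
orange [304.88 281.97] 121 [497.9   90.57] 89.32056267353823 191.25217144108808
blue [317.98 247.54] 50 [596.82  27.26] 81.53177812706687 277.9798662151193
green [273.94 285.86] 126 [508.12 151.87] 88.95086282330375 150.44670443034198
```

arm_command:
  series: [30,0,-0.1,0,0,30,0,-0.2,0,0,30,0,-0.4,0,0,30,0,-0.4,0,0,30,0,-0.4,0,0]

```text
clock: 9.35
eef_pos: [612.6, 160.4, 141.4]
tool_rot: [3.141, 0.0, 1.164]
force: [0.6, -0.3, -0.9]
width: 25.4
gripper_force: 0.4
```

```bash
python3 w.py
```

```text
[ 0.58 -0.32 -0.94] [-0.08 -0.09 -0.02] [612.59 160.42 141.4 ]
tcp 59.003956272568615 62.67340991015043
orange [304.39 281.97] 120 [498.24  91.49] 88.80454439084696 190.7124479460413
blue [317.81 247.77] 52 [596.17  27.88] 80.82594729982416 277.58941107185717
green [274.01 285.6 ] 123 [508.83 151.53] 88.16913850031064 150.41229083781502
```

arm_command:
  series: [30,0,-0.1,0,0,30,0,-0.2,0,0,30,0,-0.2,0,0,30,0,-0.2,0,0,30,0,-0.2,0,0]

```text
clock: 9.82
eef_pos: [612.3, 160.6, 141.4]
tool_rot: [3.139, -0.001, 1.163]
force: [5.4, -1.1, -2.2]
width: 25.9
gripper_force: 2.5
```

```bash
python3 w.py
```

```text
[ 5.44 -1.08 -2.19] [-0.27 -1.03 -0.03] [612.33 160.6  141.43]
tcp 59.049693934427154 62.980319828138505
orange [304.77 282.16] 119 [497.41  90.97] 89.72245308523836 190.94067793131276
blue [317.67 247.71] 48 [596.49  28.09] 80.65964875017801 277.8288345984706
green [273.93 285.78] 129 [508.35 151.84] 88.7340861413502 150.395405960047
```

arm_command:
  series: [30,0,0.4,0,0,30,0,0.9,0,0,30,0,1.3,0,0,30,0,1.45,0,0,30,0,1.45,0,0]

```text
clock: 10.28
eef_pos: [623.7, 155.7, 141.2]
tool_rot: [-3.14, 0.0, 1.164]
force: [-0.1, 1.3, 1.4]
width: 25.7
gripper_force: 0.4
```

arm_command:
  series: [30,0,0,0,0,30,0,0,0,0,30,0,0,0,0,30,0,0,0,0,30,0,0,0,0]

```text
clock: 10.7
eef_pos: [623.7, 155.7, 141.2]
tool_rot: [-3.141, 0.0, 1.164]
force: [-2.4, 0.1, -0.4]
width: 25.5
gripper_force: 0.6
```

```bash
python3 w.py
```

```text
[-2.36  0.1  -0.38] [0.18 0.19 0.01] [623.72 155.71 141.24]
tcp 61.12890469861499 51.306203259276
orange [304.45 281.88] 130 [498.44  91.29] 88.64758106779064 190.8620073515874
blue [317.85 247.94] 54 [595.55  28.01] 80.6236635089798 277.1611465462223
green [273.72 285.75] 122 [508.58 152.2 ] 88.71405070640031 150.11806609339155
```

The disc now resists pushes both ways with almost no motion, so it has clicked in. I'll lift off and swing aside for a clear top view.

arm_command:
  series: [45,0,-0.6,0,0,45,0,-0.6,-2,0,45,0,-0.6,-5.5,0,45,0,-0.6,-9,0,45,0,-0.6,-9,0]

```text
clock: 11.17
eef_pos: [622.5, 159.6, 238.8]
tool_rot: [3.131, -0.009, 1.164]
force: [0.9, 0.3, 1.2]
width: 38.4
gripper_force: 0.0
```

arm_command:
  series: [45,-3.3,0,0,7,45,-6.8,1.5,0,14,45,-10.5,3,0,21,45,-14,4.5,0,28,45,-17.5,6,0,35]

```text
clock: 11.58
eef_pos: [604.1, -28.3, 231.7]
tool_rot: [3.141, -0.001, 0.547]
force: [0.8, -0.3, -0.4]
width: 38.5
gripper_force: 0.0
```

```bash
cat > t.py <<'E'
from h import *
from scipy.optimize import least_squares
p,d=viewer.get_image("top"); cv2.imwrite("pics/t8.png",p[:,:,::-1])
P=[];off=[]
for nm,lo,hi,o in [("orange",(5,120,60),(20,255,255),0),("blue",(105,120,60),(125,255,255),90),("green",(45,100,40),(85,255,255),-45)]:
  for c,s in blobs(p,lo,hi,(245,170,360,272),30):
    X=onplane("top",c,106)[:2]; print(nm,c,s,X); P.append(X); off.append(np.radians(o))
C=np.array([585.5,108]); P=np.array(P);off=np.array(off)
f=lambda v:np.ravel(np.c_[v[0]+85*np.cos(v[2]+off),v[1]+85*np.sin(v[2]+off)]-P)
if len(P)>1:
    r=least_squares(f,[585,108,3.3]); print(r.x,np.degrees(r.x[2]),r.fun, r.x[:2]+85*np.array([np.cos(r.x[2]),np.sin(r.x[2])]))
v=P-C; print(np.linalg.norm(v,axis=1),np.degrees(np.arctan2(v[:,1],v[:,0]))%360)
E
python3 t.py
```

```text
orange [307.09 258.68] [57 84 11 11 97] [503.2   89.51]
blue [332.82 216.02] [85 40  8 11 50] [602.71  29.72]
green [280.4  252.91] [30 79 11 10 70] [516.64 151.35]
[586.13 109.11   3.37] 192.93889378978736 [ 0.09  0.57  2.45 -3.45 -2.55  2.88] [503.29  90.08]
[84.36 80.15 81.37] [192.66 282.4  147.8 ]
```

arm_command:
  series: [45,-0.6,-3.8,0,5,45,-1.2,-7.6,0,10,45,-1.8,-11.5,0,15,45,-2.5,-15.3,0,18.5,45,-2.5,-15.3,0,18.5]

```text
clock: 12.05
eef_pos: [496.9, 98.0, 231.3]
tool_rot: [-3.137, 0.004, 0.239]
force: [-1.2, -0.1, -0.3]
width: 38.5
gripper_force: 0.0
```

arm_command:
  series: [45,0,0,0,0,45,0,0,2,0,45,0,0,4,0,45,0,0,6,0,45,0,0,6,0]

```text
clock: 12.47
eef_pos: [501.3, 88.9, 168.5]
tool_rot: [3.141, 0.005, 0.229]
force: [-0.2, 0.5, 0.5]
width: 38.2
gripper_force: 0.0
```

arm_command:
  series: [45,0,0,0,0,45,0,0,0,0,45,0,0,0,0,45,0,0,0,0,45,0,0,0,0]

```text
clock: 12.88
eef_pos: [503.3, 90.5, 172.2]
tool_rot: [3.142, -0.002, 0.23]
force: [-0.1, -0.2, -0.3]
width: 38.9
gripper_force: 0.0
```

arm_command:
  series: [45,0,0.05,2,0,45,0,0.05,4.5,0,45,0,0.05,7,0,45,0,0.05,9,0,45,0,0.05,9,0]

```text
clock: 13.3
eef_pos: [500.7, 89.6, 78.7]
tool_rot: [-3.142, 0.006, 0.23]
force: [0.2, -0.4, -0.4]
width: 38.4
gripper_force: 0.0
```

arm_command:
  series: [36,0,0,0,0,36,0,0,0,0,36,0,0,0,0,36,0,0,0,0,36,0,0,0,0]

```text
clock: 13.72
eef_pos: [503.5, 90.2, 82.4]
tool_rot: [3.142, -0.002, 0.23]
force: [0.8, 0.5, 0.5]
width: 30.5
gripper_force: 0.0
```

Run:
```python
from h import *
s=monitor.read_state(); print(s["force"],s["eef_pos"],s["width"],s["tool_rot"])
p,d=viewer.get_image("side")
o=cv2.resize(p[205:325,250:370],(600,600),interpolation=cv2.INTER_CUBIC)
cv2.imwrite("pics/s9.png",np.clip(o*1.8,0,255).astype(np.uint8)[:,:,::-1])
```

```text
[0.79 0.48 0.5 ] [503.52  90.21  82.39] 30.48156510496829 [ 3.14 -0.    0.23]
```

View pics/s9.png

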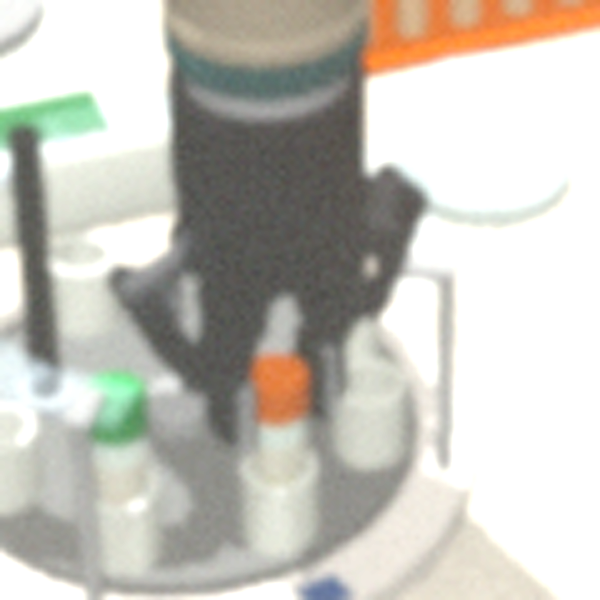

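The orange cap, at (281,385) in the crop, sits between the fingers. I'll close the grip.

arm_command:
  series: [0,0,0,0,0,0,0,0,0,0,0,0,0,0,0,0,0,0,0,0,0,0,0,0,0]

```text
clock: 14.18
eef_pos: [503.4, 90.2, 82.2]
tool_rot: [3.142, -0.002, 0.23]
force: [-1.2, -0.3, 5.7]
width: 24.2
gripper_force: 58.4
```

```bash
python3 w.py
```

```text
[-1.24 -0.29  5.67] [ 0.04  0.14 -0.  ] [503.42  90.16  82.18]
tcp 83.99276975713363 -167.7392246870058
orange [306.31 281.85] 91 [497.25  87.79] 90.5339516392996 192.90187195383626
green [273.79 285.93] 120 [508.03 152.22] 89.20065827192772 150.28480777165257
```

arm_command:
  series: [0,0,0,-0.5,0,0,0,0,-1.2,0,0,0,0,-2,0,0,0,0,-3,0,0,0,0,-4,0]

```text
clock: 14.65
eef_pos: [502.8, 90.1, 122.5]
tool_rot: [-3.142, -0.0, 0.23]
force: [-0.3, -0.7, -1.3]
width: 24.0
gripper_force: 58.8
```

arm_command:
  series: [0,0,0,-1.5,0,0,0,0,-3,0,0,0,0,-5,0,0,0,0,-7.5,0,0,0,0,-10,0]

```text
clock: 15.07
eef_pos: [502.4, 89.9, 223.1]
tool_rot: [-3.142, 0.0, 0.23]
force: [0.5, 0.7, -0.5]
width: 24.2
gripper_force: 58.8
```

```bash
python3 w.py
python3 - <<'E'
from h import *
s=monitor.read_state(); print(s["eef_pos"],s["width"],s["gripper_force"],s["tool_rot"])
p,d=viewer.get_image("side"); print([(c,b) for c,b in blobs(p,(5,140,60),(20,255,255),(210,150,360,330),25)])
E
```

```text
[ 0.48  0.7  -0.47] [ 0.04 -0.04 -0.02] [502.36  89.93 223.11]
tcp 85.0855641604858 -167.73855443007554
blue [318.28 248.  ] 57 [595.04  27.21] 81.35118552531597 276.7342277317221
green [273.74 286.03] 115 [507.74 152.41] 89.5440321392056 150.26846961065692
[505.47  90.57 227.84] 24.274760882543156 58.776830434799194 [ 3.14 -0.01  0.23]
[(array([342.28, 195.78]), array([106,  19,  44,  52, 969], dtype=int32)), (array([303.65, 216.44]), array([ 89,  50,  11,  29, 171], dtype=int32))]
```

arm_command:
  series: [0,-1.9,3.5,0,0,0,-3.8,7,0,0,0,-5.8,10.5,0,0,0,-7.8,14,0,0,0,-9.9,17.8,0,0]

```text
clock: 15.58
eef_pos: [446.3, -105.3, 221.5]
tool_rot: [-3.141, 0.0, 0.231]
force: [0.8, -0.3, -0.2]
width: 24.5
gripper_force: 58.9
```

arm_command:
  series: [0,0,0,3.5,0,0,0,0,7,0,0,0,0,10.5,0,0,0,0,14,0,0,0,0,15,0]

```text
clock: 16.0
eef_pos: [444.7, -103.7, 67.6]
tool_rot: [-3.139, 0.006, 0.23]
force: [-0.7, -0.4, -1.6]
width: 23.8
gripper_force: 58.9
```

arm_command:
  series: [0,0,0,0,0,0,0,0,0,0,0,0,0,0,0,0,0,0,0,0,0,0,0,0,0]

```text
clock: 16.42
eef_pos: [448.5, -104.3, 72.6]
tool_rot: [3.14, -0.003, 0.23]
force: [-0.6, -0.0, -0.6]
width: 24.2
gripper_force: 58.9
```

arm_command:
  series: [0,0,0,0.7,0,0,0,0,1.4,0,0,0,0,1.8,0,0,0,0,1.8,0,0,0,0,1.8,0]

```text
clock: 16.83
eef_pos: [449.3, -104.5, 54.9]
tool_rot: [3.14, -0.004, 0.23]
force: [-1.2, -0.1, 23.8]
width: 24.4
gripper_force: 63.5
```

arm_command:
  series: [0,0.4,0,0,0,0,0.8,0,0,0,0,1.2,0,0,0,0,1.6,0,0,0,0,2,0,0.05,0]

```text
clock: 17.25
eef_pos: [465.0, -100.3, 53.4]
tool_rot: [-3.141, 0.003, 0.229]
force: [-4.3, -1.1, 16.3]
width: 24.3
gripper_force: 65.0
```

```bash
cat > v.py <<'E'
from h import *
s=monitor.read_state(); T=s["eef_pos"]; print(s["force"],T,s["tool_rot"],s["width"])
for n in("side","top"):
    p,d=viewer.get_image(n); cv2.imwrite("pics/v_%s.png"%n,p[:,:,::-1])
    u,v=proj(n,T+[0,0,19]).astype(int); print(n,"pred",u,v)
    for c,b in blobs(p,(4,120,60),(20,255,255),(max(u-60,0),max(v-60,0),min(u+60,640),min(v+60,480)),15): print("cap",c,b)
E
python3 v.py
```

```text
[-4.34 -1.1  16.26] [ 465.01 -100.28   53.39] [-3.14  0.    0.23] 24.316193981921014
side pred 397 283
cap [400.9  282.46] [60 54  8 12 79]
top pred 387 275
```

arm_command:
  series: [0,0,0,-3,0,0,0,0,-6,-7,0,0.6,2.4,-6,-14,0,1.2,4.8,-6,-21,0,1.9,7.1,-6,-28]

```text
clock: 17.77
eef_pos: [502.1, -165.2, 113.1]
tool_rot: [3.141, -0.0, 0.726]
force: [1.0, -0.1, -1.0]
width: 24.3
gripper_force: 63.9
```

arm_command:
  series: [0,0,0,0,-7,0,0,0,0,-14,0,0,0,0,-21,0,0,0,0,-28,0,0,0,0,-35]

```text
clock: 18.18
eef_pos: [501.3, -164.3, 112.1]
tool_rot: [-3.141, -0.0, 1.336]
force: [0.0, -0.6, -1.9]
width: 24.4
gripper_force: 63.8
```

arm_command:
  series: [0,0,0,0,-7,0,0,0,0,-14,0,0,0,0,-14,0,0,0,0,-14,0,0,0,0,-14]

```text
clock: 18.6
eef_pos: [501.4, -164.4, 112.4]
tool_rot: [-3.141, -0.0, 1.571]
force: [0.4, 1.0, -1.4]
width: 24.0
gripper_force: 63.8
```

```bash
python3 v.py
python3 - <<'E'
from h import *
# compose the last look for later; glass detection test: local patch statistics along vial
p=cv2.imread("pics/v_side.png"); T=monitor.read_state()["eef_pos"]
for dz in (19,0,-20,-40,-56): print(dz,proj("side",T+[0,0,dz]))
u,v=proj("side",T+[0,0,-25]).astype(int)
g=p[v-30:v+31:5,u-40:u+41:4].mean(2).astype(int); print(u,v); print(g)
E
```

```text
[ 0.38  1.04 -1.38] [ 501.42 -164.4   112.42] [-3.14 -0.    1.57] 24.04447635424357
side pred 419 244
cap [366.81 197.22] [  0   0  17  28 353]
cap [416.9 241.5] [56 53  5 11 40]
top pred 419 258
19 [419.44 243.98]
0 [418.65 251.22]
-20 [417.83 258.71]
-40 [417.03 266.06]
-56 [416.4  271.84]
417 260
[[165 160 130  67  66  68  74  73  73  53  50  50  49  54  53  65  60 142
  162 163 163]
 [161 160 163 156  75  64  74  74  71  70  50  51 120  59  51  57  73 160
  164 163 161]
 [159 162 162 162 159  96  77  91 132  69  78  52  53  49  51  56 157 163
  162 164 163]
 [161 162 164 163 162 163 164 163 161  63  66  73  48  71 125 154 160 162
  162 163 162]
 [164 162 159 161 164 164 161 164 162 145 100  76  50 114 161 161 161 161
  161 159 163]
 [164 165 165 162 164 163 161 161 159 161 114  72  63 150 161 149 118  89
  112 128 134]
 [163 163 164 166 165 164 162 160 127 122 126 102 110 152  81 115 166 172
  171 170 171]
 [162 163 163 162 157 132 119 115 117 116 107  90  99  60 134 170 171 171
  171 171 171]
 [165 162 125 118 118 115 118 115 117 117 110  99  94  54 125 154 171 171
  171 170 170]
 [163 162 162 124 117 116 115 117 116 117 116 113  74  48 113 126 132 167
  170 170 171]
 [164 161 160 162 127 115 114 115 114 117 113 116  77  49  56 124 127 127
  139 170 171]
 [161 160 161 162 162 122 117 112 114 115 116 115 107  51  52  52 105 125
  126 127 138]
 [160 157 161 162 160 161 138 121 115 113 115 114 113  98  49  47  48  51
   86 117 123]]
```

```bash
cat > g.py <<'E'
from h import *
def cloud(n):
    p,d=viewer.get_image(n); m=viewer.camera_model(n); cv2.imwrite("pics/g_%s.png"%n,p[:,:,::-1])
    v,u=np.nonzero(d>0); k=cv2.undistortPoints(np.c_[u,v].astype(float)[:,None],m["mtx"],np.array(m["dist_coeffs"]))[:,0]
    z=d[v,u].astype(float); c=np.c_[k*z[:,None],z]
    return (c-np.array(m["t"]))@np.array(m["R"]),p[v,u]
def vial(T,zmin=None):
    X,col=cloud("side"); zmin=T[2]-75 if zmin is None else zmin
    s=(np.hypot(*(X[:,:2]-T[:2]).T)<85)&(X[:,2]>zmin)&(X[:,2]<T[2]+45)
    return X[s],col[s]
if __name__=="__main__":
    T=monitor.read_state()["eef_pos"]; X,c=vial(T); print(T)
    for a in np.arange(T[2]-75,T[2]+40,8):
        k=(X[:,2]>=a)&(X[:,2]<a+8)
        if k.any(): print(round(a-T[2]),k.sum(),X[k].mean(0),"y",np.percentile(X[k,1],[2,25,75,98]),"x",np.percentile(X[k,0],[2,98]),c[k].mean(0))
E
python3 g.py
```

```text
[ 501.57 -164.35  112.64]
-59 6 [ 493.76 -173.03   60.15] y [-181.05 -175.06 -169.17 -167.97] x [489.33 501.2 ] [102.5  103.83  97.  ]
-51 26 [ 491.61 -173.19   65.21] y [-183.82 -177.12 -167.86 -165.61] x [487.39 499.96] [ 98.38 100.5   94.46]
-43 32 [ 491.37 -172.62   73.67] y [-182.   -177.14 -168.05 -165.12] x [486.24 501.48] [95.91 97.06 86.38]
-35 27 [ 491.24 -171.78   81.97] y [-182.34 -176.52 -167.09 -164.35] x [485.49 498.29] [101.56 102.07  89.81]
-27 27 [ 491.96 -169.94   89.96] y [-181.5  -174.15 -164.68 -162.33] x [486.94 501.36] [110.63 110.3   97.59]
-19 33 [ 491.53 -168.46   98.13] y [-181.22 -173.17 -162.68 -159.86] x [486.08 499.93] [114.61 113.73 103.52]
-11 10 [ 494.83 -164.54  104.76] y [-176.04 -169.09 -160.08 -158.87] x [485.35 514.11] [109.8 107.6  99.1]
-3 20 [ 495.16 -159.22  114.89] y [-171.77 -161.06 -155.65 -153.52] x [477.1  517.94] [104.35 101.55  94.65]
5 44 [ 487.07 -158.86  121.96] y [-170.54 -161.47 -154.77 -152.55] x [473.28 513.21] [80.89 77.82 73.09]
13 53 [ 487.4  -158.28  129.77] y [-170.12 -160.26 -154.42 -152.85] x [470.13 515.58] [77.42 69.7  64.11]
21 72 [ 490.76 -159.11  138.02] y [-170.85 -162.61 -154.7  -152.37] x [470.91 515.37] [83.46 66.71 57.42]
29 56 [ 496.24 -158.67  144.77] y [-169.64 -161.87 -155.25 -152.53] x [471.2  516.64] [76.02 62.61 55.75]
37 37 [ 500.2  -156.2   153.56] y [-163.4  -158.59 -153.09 -151.03] x [469.08 519.78] [57.38 55.68 55.08]
```

Depth gives the vial's shape clearly: it already leans about 9°, so the dragging works. I'll continue along +y on the free bench.

arm_command:
  series: [0,0,0,2.5,0,0,0,0,4.5,0,0,0,0,5.4,0,0,0,0,5.7,0,0,0,0,5.7,0]

```text
clock: 19.17
eef_pos: [501.4, -164.1, 55.4]
tool_rot: [-3.14, -0.0, 1.574]
force: [-0.1, 0.9, 0.4]
width: 24.6
gripper_force: 63.8
```

arm_command:
  series: [0,0.5,0,0,0,0,0.9,0,0.1,0,0,1.4,0,0.15,0,0,1.8,0,0.25,0,0,1.8,0,0.25,0]

```text
clock: 19.58
eef_pos: [502.1, -145.0, 53.8]
tool_rot: [3.141, -0.0, 1.576]
force: [-0.1, 0.1, 1.0]
width: 24.2
gripper_force: 63.9
```

```bash
cat >> g.py <<'E'
    k=(X[:,2]<T[2]-8)&(X[:,2]>max(T[2]-75,6))
    A=np.polyfit(X[k,2],X[k,1],1); B=np.polyfit(X[k,2],X[k,0],1); print("lean y,x deg",np.degrees(np.arctan(A[0])),np.degrees(np.arctan(B[0])),k.sum())
E
python3 g.py
```

```text
[ 502.09 -144.99   53.8 ]
-67 23 [ 504.02 -142.22   -5.79] y [-198.42 -165.73 -115.51  -76.35] x [426.83 576.35] [138.57 134.35 125.  ]
-59 2481 [ 494.61 -133.57   -0.98] y [-203.77 -162.17 -103.52  -67.55] x [423.78 577.85] [141.13 137.29 127.74]
-51 141 [ 485.8  -168.9     5.77] y [-211.68 -201.5  -148.12  -79.66] x [440.01 554.78] [97.32 95.48 88.71]
-43 128 [ 491.12 -196.     15.46] y [-220.76 -210.08 -197.63 -148.35] x [454.64 537.32] [65.18 63.85 58.46]
-35 306 [ 496.6  -208.41   22.42] y [-227.1  -219.7  -205.02 -146.13] x [458.05 539.31] [93.78 92.29 85.96]
-27 29 [ 493.12 -165.09   30.22] y [-227.23 -160.07 -145.93 -143.64] x [486.14 510.54] [112.   111.28  99.59]
-19 28 [ 491.73 -149.29   38.55] y [-159.45 -154.01 -143.66 -141.25] x [486.51 500.25] [106.79 106.21  96.04]
-11 7 [ 492.62 -145.71   46.15] y [-151.13 -150.18 -141.23 -139.94] x [484.87 504.28] [102.29 100.57  93.  ]
-3 22 [ 495.96 -140.27   55.08] y [-152.83 -140.09 -137.82 -134.15] x [478.71 515.89] [91.32 89.23 83.27]
5 41 [ 489.37 -139.77   63.14] y [-151.31 -142.01 -135.67 -134.14] x [473.93 516.23] [77.85 74.12 69.07]
13 47 [ 488.86 -138.96   70.4 ] y [-151.65 -140.51 -135.1  -133.19] x [472.59 517.78] [74.68 67.96 62.21]
21 58 [ 489.24 -140.67   79.29] y [-153.34 -146.19 -135.4  -132.29] x [471.72 514.09] [83.66 67.33 57.47]
29 59 [ 498.57 -138.37   85.71] y [-147.41 -139.76 -135.95 -132.09] x [471.81 522.17] [84.56 68.86 58.85]
37 30 [ 498.23 -136.85   95.32] y [-144.79 -138.7  -134.07 -131.76] x [460.11 529.68] [68.5  64.87 60.53]
lean y,x deg 33.74634651718669 18.621846960095258 557
```

arm_command:
  series: [0,0,0,0.1,0,0,0,0,0.2,0,0,0,0,0.3,0,0,0,0,0.3,0,0,0,0,0.3,0]

```text
clock: 20.05
eef_pos: [502.7, -146.1, 53.2]
tool_rot: [3.139, 0.001, 1.574]
force: [-3.5, 2.7, 27.4]
width: 24.3
gripper_force: 66.6
```

arm_command:
  series: [0,0.3,0,0.1,0,0,0.6,0,0.2,0,0,0.9,0,0.25,0,0,1.2,0,0.3,0,0,1.5,0,0.4,0]

```text
clock: 20.47
eef_pos: [504.6, -132.9, 49.8]
tool_rot: [3.135, 0.003, 1.573]
force: [-2.2, -0.5, 31.6]
width: 24.1
gripper_force: 69.1
```

```bash
cat > q.py <<'E'
from g import *
T=monitor.read_state()["eef_pos"]; X,c=cloud("side")
def lean(X,T,lo):
    # points of the vial body below the finger tips, near the tool's y-plane, fit the axis slope
    k=(abs(X[:,0]-T[0])<26)&(abs(X[:,1]-T[1])<75)&(X[:,2]>lo)&(X[:,2]<T[2]-6)&(np.hypot(X[:,0]-499,X[:,1]+277)>(88 if T[2]<110 else 0))
    Y=X[k]
    for a in np.arange(lo,T[2]-6,6):
        j=(Y[:,2]>=a)&(Y[:,2]<a+6)
        if j.sum()>3: print(round(a),j.sum(),np.median(Y[j],0),np.percentile(Y[j,1],[5,95]))
    s=np.linalg.svd(Y-np.median(Y,0))[2][0]; print("axis",s*np.sign(s[2]),"lean",np.degrees(np.arccos(abs(s[2]))),k.sum())
print(T); lean(X,T,9 if T[2]<110 else T[2]-75)
E
python3 q.py
```

```text
[ 504.61 -132.91   49.84]
9 18 [ 492.7  -152.     11.16] [-164.11 -143.41]
15 22 [ 491.72 -151.15   18.91] [-160.83 -142.5 ]
21 19 [ 492.79 -148.62   24.21] [-158.75 -139.68]
27 19 [ 493.73 -145.07   29.54] [-157.83 -138.29]
33 16 [ 491.28 -147.17   35.86] [-154.33 -137.61]
39 9 [ 489.94 -146.61   41.99] [-153.39 -138.98]
axis [-0.05  0.43  0.9 ] lean 25.678722610033812 103
```

arm_command:
  series: [0,0.6,0,0.15,0,0,1.1,0,0.3,0,0,1.6,0,0.5,0,0,2,0,0.7,0,0,2.4,0,0.9,0]

```text
clock: 20.93
eef_pos: [503.7, -109.1, 38.7]
tool_rot: [3.137, 0.003, 1.573]
force: [2.3, -3.7, 6.3]
width: 24.2
gripper_force: 71.2
```

```bash
python3 q.py; python3 -c "
from h import *
print(monitor.read_state()['force'])"
```

```text
[ 503.66 -109.06   38.66]
9 25 [ 492.07 -152.16   12.58] [-162.87 -136.91]
15 24 [ 493.01 -147.15   17.94] [-159.4  -133.85]
21 17 [ 493.08 -146.45   24.13] [-154.89 -134.55]
27 24 [ 491.8  -140.92   28.89] [-150.56 -129.67]
axis [-0.15  0.86  0.49] lean 60.4773085769132 90
[ 1.05 -0.77  9.32]
```

arm_command:
  series: [0,0.3,0,0.1,0,0,0.5,0,0.2,0,0,0.5,0,0.2,0,0,0.5,0,0.2,0,0,0.5,0,0.2,0]

```text
clock: 21.4
eef_pos: [502.8, -103.6, 36.2]
tool_rot: [3.139, 0.002, 1.573]
force: [1.1, -0.5, 6.9]
width: 24.3
gripper_force: 71.5
```

arm_command:
  series: [0,0,0,-2,0,0,0,0,-5,0,0,0,0,-8,0,0,0,0,-11,0,0,0,0,-11,0]

```text
clock: 21.82
eef_pos: [504.8, -102.9, 150.2]
tool_rot: [3.132, 0.002, 1.573]
force: [-0.5, -0.3, -0.5]
width: 24.3
gripper_force: 71.1
```

arm_command:
  series: [0,0,0,0,0,0,0,0,0,0,0,0,0,0,0,0,0,0,0,0,0,0,0,0,0]

```text
clock: 22.23
eef_pos: [500.8, -102.3, 144.2]
tool_rot: [-3.139, -0.0, 1.574]
force: [-0.6, 0.1, -0.1]
width: 24.2
gripper_force: 71.1
```

```bash
python3 q.py
```

```text
[ 500.78 -102.29  144.24]
105 6 [ 489.64 -141.09  109.49] [-148.63 -139.05]
111 20 [ 490.09 -143.42  114.51] [-156.38 -135.34]
117 25 [ 488.58 -142.83  119.86] [-155.37 -131.64]
123 28 [ 489.94 -140.01  126.67] [-149.24 -127.66]
129 26 [ 488.95 -131.53  132.43] [-143.92 -122.87]
135 10 [ 488.53 -133.84  136.85] [-141.24 -124.11]
axis [-0.07  0.75  0.66] lean 48.64640112016563 115
```

arm_command:
  series: [0,-2.5,0,-1.5,0,0,-6,0,-3,0,0,-9.5,-0.1,-4.6,0,0,-13,-0.2,-4.6,0,0,-15.5,-0.2,-4.6,0]

```text
clock: 22.7
eef_pos: [499.7, -261.5, 191.8]
tool_rot: [3.141, 0.002, 1.571]
force: [-0.5, -0.3, -1.4]
width: 24.0
gripper_force: 71.1
```

arm_command:
  series: [0,0,0,0,0,0,0,0,0,0,0,0,0,0,0,0,0,0,0,0,0,0,0,0,0]

```text
clock: 23.12
eef_pos: [500.3, -255.6, 191.2]
tool_rot: [-3.141, -0.001, 1.577]
force: [-0.4, -0.2, -0.8]
width: 24.6
gripper_force: 71.1
```

```bash
python3 q.py; python3 t.py
python3 - <<'E'
from h import *
T=monitor.read_state()["eef_pos"]; p=cv2.imread("pics/g_side.png"); u,v=proj("side",T).astype(int); x0,y0=u-50,v-35
print("crop origin",x0,y0)
o=cv2.resize(p[y0:y0+75,x0:x0+100],(800,600),interpolation=cv2.INTER_CUBIC); cv2.imwrite("pics/s10.png",np.clip(o*1.6,0,255).astype(np.uint8))
E
```

```text
[ 500.28 -255.61  191.22]
152 8 [ 490.19 -293.89  156.19] [-299.84 -291.21]
158 21 [ 489.2  -296.19  161.11] [-308.29 -288.32]
164 21 [ 489.38 -295.14  167.26] [-306.22 -282.12]
170 30 [ 489.87 -289.45  172.31] [-302.08 -278.24]
176 20 [ 489.33 -284.64  178.89] [-292.23 -275.72]
182 12 [ 489.   -284.06  183.76] [-291.67 -277.86]
axis [-0.06  0.69  0.72] lean 43.68865455391787 112
blue [333.58 215.22] [85 40  8 11 69] [604.6   27.94]
green [280.33 252.88] [30 79 11 10 69] [516.71 151.51]
[587.16 108.58   3.37] 192.92014720283936 [ 1.57 -2.21 -1.57  2.21] [504.32  89.57]
[82.31 81.39] [283.42 147.69]
crop origin 412 176
```

View pics/s10.png

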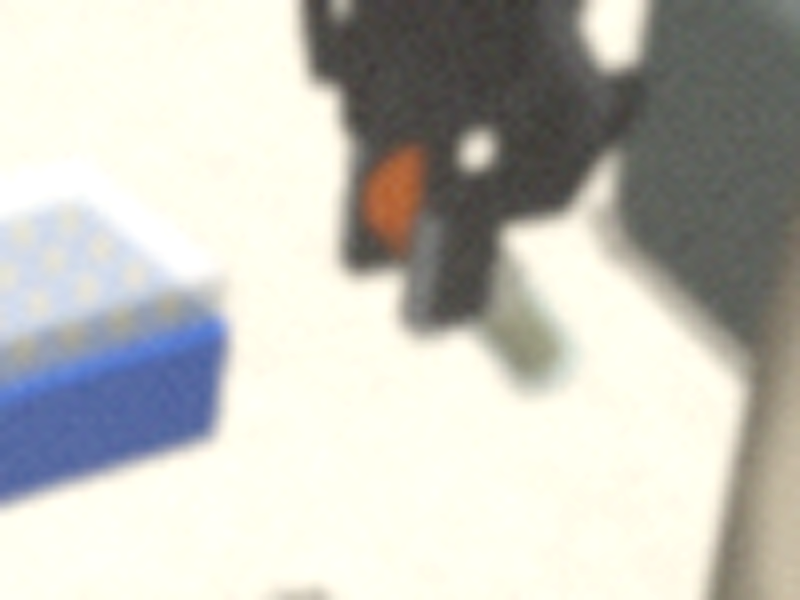

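Run:
```python
from h import *
T=monitor.read_state()["eef_pos"]; print(T)
P=T+[0,0,19]; f=lambda X:(proj("side",X)-[412,176])*8
print("pivot",f(P))
for th in (25,30,35,40,45,50):
    a=np.array([0,np.sin(np.radians(th)),np.cos(np.radians(th))]); n=np.array([0,np.cos(np.radians(th)),-np.sin(np.radians(th))])
    for L in (66,70): 
        B=P-L*a; print(th,L,"bottom",f(B),"corners",f(B+11*n),f(B-11*n),"cap top c",f(P+(85-L)*a))
g=cv2.imread("pics/g_side.png").astype(int)[176:251,412:512]
sat=g.max(2)-g.min(2); gr=g.mean(2).astype(int)
for r in range(30,52): print(r,gr[r,52:78])
```

```text
[ 500.24 -256.2   191.36]
pivot [410.86 225.07]
25 66 bottom [473.71 395.  ] corners [438.3  416.97] [509.14 373.01] cap top c [391.99 173.96]
25 70 bottom [477.39 404.94] corners [442.05 426.86] [512.75 383.  ] cap top c [395.99 184.8 ]
30 66 bottom [492.01 382.88] corners [457.61 407.16] [526.47 358.56] cap top c [386.49 177.62]
30 70 bottom [496.76 392.11] corners [462.42 416.33] [531.15 367.85] cap top c [391.66 187.69]
35 66 bottom [509.72 369.58] corners [476.57 396.  ] [542.96 343.1 ] cap top c [381.18 181.64]
35 70 bottom [515.51 378.04] corners [482.42 404.4 ] [548.7  351.62] cap top c [387.48 190.85]
40 66 bottom [526.73 355.21] corners [495.05 383.59] [558.53 326.74] cap top c [376.1 186. ]
40 70 bottom [533.52 362.83] corners [501.89 391.14] [565.27 334.43] cap top c [383.47 194.28]
45 66 bottom [542.92 339.85] corners [512.93 370.  ] [573.04 309.58] cap top c [371.3  190.65]
45 70 bottom [550.67 346.58] corners [520.72 376.66] [580.75 316.38] cap top c [379.68 197.95]
50 66 bottom [558.17 323.61] corners [530.09 355.32] [586.4  291.74] cap top c [366.79 195.57]
50 70 bot
[... 1805 characters left out ...]
03 117
 127 140 147 154 156 158 160 160]
46 [157 159 159 159 158 159 158 157 157 150 138 122 106  96  96 101 111 124
 133 141 150 154 157 158 158 159]
47 [157 157 158 159 160 159 159 159 157 154 145 135 119 111 110 113 121 132
 138 145 151 154 155 157 159 159]
48 [158 158 158 160 161 161 159 160 160 156 153 144 133 126 125 127 132 141
 144 153 155 155 155 157 156 158]
49 [158 159 160 160 161 159 159 160 158 157 156 153 147 139 139 141 145 150
 153 156 157 156 156 156 156 158]
50 [159 159 161 161 158 160 158 159 158 159 157 157 154 152 152 153 155 157
 159 158 159 156 155 156 155 156]
51 [160 159 161 159 159 157 158 160 159 159 160 159 159 158 158 158 158 159
 159 159 160 159 158 159 157 156]
```

Run:
```python
from g import *
from scipy.optimize import least_squares
T=monitor.read_state()["eef_pos"]; S=[]
for i in range(4):
    X,c=cloud("side"); k=(abs(X[:,0]-T[0])<24)&(X[:,1]<T[1]-20)&(X[:,1]>T[1]-70)&(X[:,2]>T[2]-45)&(X[:,2]<T[2]+5); S.append(X[k])
X=np.vstack(S); print(len(X),X.min(0),X.max(0))
def f(v):
    d=np.array([v[3],v[2],1.]);d/=np.linalg.norm(d); q=X-[v[0],v[1],170]
    return np.linalg.norm(np.cross(q,d),axis=1)-11
for g0 in (.5,1.,1.4):
    r=least_squares(f,[T[0],T[1]-35,g0,0],loss="soft_l1",f_scale=1.5); a=np.array([r.x[3],r.x[2],1]);a/=np.linalg.norm(a)
    q=(X-[r.x[0],r.x[1],170])@a; b=np.array([r.x[0],r.x[1],170])+a*np.percentile(q,1)
    print("axis",a,"lean",np.degrees(np.arccos(a[2])),"cost",r.cost,"bottom",b,"mid",b+42.5*a, "y at pivot z", r.x[1]+r.x[2]*(T[2]+19-170))
```

```text
516 [ 482.69 -307.47  150.07] [ 501.44 -276.23  195.92]
axis [-0.03  0.62  0.78] lean 38.345832293814766 cost 366.2803231230765 bottom [ 498.73 -302.84  158.33] mid [ 497.38 -276.51  191.66] y at pivot z -261.73340142386877
axis [-0.03  0.62  0.78] lean 38.345832672983626 cost 366.2803231227914 bottom [ 498.73 -302.84  158.33] mid [ 497.38 -276.51  191.66] y at pivot z -261.7333985027335
axis [-0.03  0.62  0.78] lean 38.34583245311167 cost 366.2803231227929 bottom [ 498.73 -302.84  158.33] mid [ 497.38 -276.51  191.66] y at pivot z -261.73339907258503
```

The last view shows the tilted vial, cap up, between the fingers, with the cap at (395,200) and the bottom near (540,360) in the crop. The lean measures about 38–41°, so I'll touch the bench once more to bring it nearer 45°.

arm_command:
  series: [0,3,0,0,0,0,6,0,0,0,0,9,0,0,0,0,12,0,0,0,0,13.5,0,0,0]

```text
clock: 23.83
eef_pos: [499.6, -117.9, 191.7]
tool_rot: [3.141, -0.002, 1.578]
force: [-1.1, -0.6, -0.4]
width: 24.2
gripper_force: 71.1
```

arm_command:
  series: [0,0,0,3.5,0,0,0,0,7,0,0,0,0,10.5,0,0,0,0,13.5,0,0,0,0,14,0]

```text
clock: 24.25
eef_pos: [496.5, -121.7, 47.4]
tool_rot: [-3.134, -0.001, 1.575]
force: [-0.9, 0.0, 0.4]
width: 24.2
gripper_force: 71.1
```

arm_command:
  series: [0,0,0,0,0,0,0,0,0,0,0,0,0,0.4,0,0,0,0,0.8,0,0,0,0,0.8,0]

```text
clock: 24.67
eef_pos: [500.1, -122.7, 44.0]
tool_rot: [3.14, 0.0, 1.574]
force: [-0.3, -0.4, -0.5]
width: 24.1
gripper_force: 71.1
```

arm_command:
  series: [0,0,0,0.5,0,0,0,0,0.8,0,0,0.2,0,0.95,0,0,0.5,0,1.1,0,0,0.7,0,1.2,0]

```text
clock: 25.08
eef_pos: [500.9, -115.5, 32.5]
tool_rot: [3.139, 0.001, 1.575]
force: [0.2, -0.8, 8.5]
width: 24.1
gripper_force: 72.3
```

arm_command:
  series: [0,0,0,0,0,0,0,0,-2,0,0,0,0,-5,0,0,0,0,-8.5,0,0,0,0,-12,0]

```text
clock: 25.5
eef_pos: [498.8, -115.2, 152.3]
tool_rot: [-3.14, -0.001, 1.574]
force: [1.7, -0.7, -0.4]
width: 23.8
gripper_force: 71.7
```

arm_command:
  series: [0,0,0,-3,0,0,-3,0,-4,0,0,-6.5,0,-4,0,0,-10,0,-4,0,0,-14,0,-4,0]

```text
clock: 25.92
eef_pos: [500.0, -255.9, 192.0]
tool_rot: [3.141, 0.0, 1.576]
force: [0.9, 1.0, -0.6]
width: 24.9
gripper_force: 71.6
```

arm_command:
  series: [0,0,0,0,0,0,0,0,0,0,0,0,0,0,0,0,0,0,0,0,0,0,0,0,0]

```text
clock: 26.33
eef_pos: [500.3, -253.7, 191.4]
tool_rot: [3.142, -0.001, 1.577]
force: [0.6, -0.0, -1.7]
width: 24.2
gripper_force: 71.6
```

```bash
cat > c.py <<'E'
from g import *
from scipy.optimize import least_squares
T=monitor.read_state()["eef_pos"]; S=[]; print(T)
for i in range(4):
    X,c=cloud("side"); k=(abs(X[:,0]-T[0])<24)&(X[:,1]<T[1]-20)&(X[:,1]>T[1]-70)&(X[:,2]>T[2]-45)&(X[:,2]<T[2]+5); S.append(X[k])
X=np.vstack(S); z0=T[2]-20
def f(v):
    d=np.array([v[3],v[2],1.]);d/=np.linalg.norm(d); q=X-[v[0],v[1],z0]
    return np.linalg.norm(np.cross(q,d),axis=1)-11
r=least_squares(f,[T[0],T[1]-35,1,0],loss="soft_l1",f_scale=1.5); a=np.array([r.x[3],r.x[2],1]);a/=np.linalg.norm(a)
q=(X-[r.x[0],r.x[1],z0])@a; b=np.array([r.x[0],r.x[1],z0])+a*np.percentile(q,1); v=T+[0,0,19]-b
print(len(X),"lean",np.degrees(np.arccos(a[2])),"lean by pivot",np.degrees(np.arctan2(v[1],v[2])),"L",np.linalg.norm(v),"bottom",b,"mid",b+42.5*a)
E
python3 c.py
```

```text
[ 500.28 -253.69  191.41]
537 lean 41.39468357656154 lean by pivot 45.696095421721594 L 69.60042456522551 bottom [ 498.32 -303.48  161.82] mid [ 497.29 -275.4   193.7 ]
```

arm_command:
  series: [0,-0.2,0.1,0,0,0,-0.2,0.1,0,0,0,-0.2,0.1,0,0,0,-0.2,0.1,0,0,0,-0.2,0.1,0,0]

```text
clock: 26.95
eef_pos: [500.9, -257.4, 191.3]
tool_rot: [-3.142, -0.0, 1.574]
force: [-0.5, -0.3, -0.9]
width: 24.5
gripper_force: 71.6
```

arm_command:
  series: [0,0,0,0,0,0,0,0,0,0,0,0,0,0,0,0,0,0,0,0,0,0,0,0,0]

```text
clock: 27.37
eef_pos: [501.0, -257.4, 191.3]
tool_rot: [3.142, -0.0, 1.574]
force: [0.6, 0.6, -1.1]
width: 24.4
gripper_force: 71.6
```

```bash
python3 c.py; python3 t.py | tail -1; python3 -c "
from cell import workorder
print(workorder.finish_job())"
```

```text
[ 500.98 -257.39  191.32]
525 lean 41.124888710009344 lean by pivot 45.4843197679276 L 69.30709913291301 bottom [ 498.73 -306.79  161.75] mid [ 498.15 -278.84  193.76]
[82.36 81.5 ] [283.3 147.7]
the job is handed in; nothing more can be done
None
```

Job handed in at about 27 s: the orange vial was drawn only after its well had clicked in at the gap, and is held still, cap up, leaning about 41–45° over the middle of the light plate with its underside about 13 cm above it; the blue and green vials measured in place at the end, but I didn't re-check the white one.

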